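Roll a reagent bottle up onto the bottle roller and start it

TASK

The reagent bottle lying at the foot of the roller mixer's loading ramp has to be mixed: with your fingertips roll it slowly up the ramp, without letting it run back down, until it drops in between the two rollers and lies still there. Then press the green start key fully down and let it go. Do not grip, lift or stand up the bottle, do not press the key before the bottle lies on the rollers, and leave everything else on the bench where it stands.

Things in the scene. Friction and masses are not known exactly. Their poses are not given: they have to be found in the camera images.
- mixer: White bottle roller mixer, fixed. Origin on the table right below the middle of the gap between its two rollers (all sizes in mm); x runs from the loading shelf and ramp to the rear (the rolling direction), y left along the rollers, z up. Shelf, ramp and rollers are clear from y -140 to 140; bearing cheeks at y +-143 (x -52 to 68) reach z 64. The drive starts after the job: nothing turns by itself.
- ramp: Aluminium ramp sheet of the mixer, rising 12 degrees. Origin on its surface at the foot (mixer frame x -134, z 30); own x points up the slope, y along the rollers, z square to the surface. 95 long, 292 wide, upper end at mixer x -41, z 50, just before the front roller.
- shelf_lip (a point): Middle of the top edge of the upturned front lip (mixer frame x -215, z 38). Behind it lies the flat loading shelf, surface at z 30 (8 below the lip's edge), from mixer x -214 to the ramp's foot at x -134.
- roller_gap (a point): Middle of the gap between the two rubber rollers, at the height of their axes (mixer frame x 0, z 39). Rollers: diameter 28, along y, axes at mixer x -28 and +28, crests at z 53. The front one spins freely, the rear one is the stopped drive roller. A 70 mm bottle resting on both has its axis 40 above this point (z 79) at x 0.
- stop_rail (a point): Middle of the steel stop rail behind the rollers, diameter 8, along y (mixer frame x 44, z 74); it keeps the bottle from going over the rear roller. A bottle at rest stands about 5 clear of it.
- housing_top (a point): Middle of the top of the mixer's control housing, 170 (x) by 70 (y), left of the rollers (mixer frame x -100 to 70, y 146 to 216, z 90). It carries the green key near its front and a fixed black dial, 15 high, 57 behind the key.
- bottle: White reagent bottle, pale blue label, dark blue cap, 0.23 to 0.46 kg, lying across the flat shelf just before the ramp, axis within 0.1 rad of the rollers'; it rolls easily. Body diameter 70 (label panel 1 less), length 105. Origin on the axis at the middle of the body; own y is the axis: base at y +52, shoulder from y -52, cap (diameter 39) to y -92. Its x and z turn as it rolls.
- start_key (a joint): Travel of the green key in m: 0 released, 0.006 fully down; a spring returns it, about 1.5 N to start moving it and 5 N fully down.
- start_key_top (a point): Middle of the top face of the round green start key, diameter 26, which is pressed straight down; released it stands about 22 above the housing's top in a black collar of diameter 42, 12 high.
- spare_bottle: second bottle of the same kind, standing upright, diameter 70, height 145; origin at the middle of its underside; bystander, leave alone
- tube_rack: green rack 60 x 160 x 62 holding capped blood tubes up to 96 high; origin at the middle of its underside; bystander, leave alone
- tip_box: blue pipette-tip box with a pale lid, 85 x 125 x 85; origin at the middle of its underside; bystander, leave alone
- beaker: clear beaker, diameter 72, height 95; origin at the middle of its underside; bystander, leave alone
- vial_a: amber vial with red cap, diameter 25, height 50, standing to the right of the ramp; origin at the middle of its underside; bystander, leave alone
- vial_b: amber vial with blue cap, diameter 25, height 50, standing to the left of the ramp; origin at the middle of its underside; bystander, leave alone
Mind the look-alikes: they are no part of the job. Leave any red look-alike of the bottle alone.

How it is judged:
By the outcome, as a careful person would: the job done as asked, in the order asked, and still so for the second after the job is handed in, with the robot touching nothing.
It also fails if it takes over 46 s, if anything falls off the work surface, if the arm or the gripper's body presses on something with over 40 N, if the wrist force passes 120 N, or if a joint passes its speed limit or range.

ROBOT

A 6-joint arm with a two-finger parallel gripper is mounted at the origin on the work surface. World frame = base frame: x ahead of the robot, y to its left, z up, the work surface at z = 0. Lengths are in mm, angles in rad, forces in N, time in s.
With the tool pointing down it reaches from about 350 to 725 mm from the base axis. Payload 6 kg.
Tool frame: the origin (TCP) lies at the very end of the fingers, on their centre line; the grasp point (between the pads) lies 19 mm behind it (arm.grasp_offset is the distance from the TCP to the grasp point, in mm); z points along the fingers, x is the direction in which the jaws open and shut, and the axes are right-handed (so a half turn about z gives the same grasp; the last joint's range is limited). The gripper opens to 85 mm and grips with 20 to 120 N. Pads are 22 mm wide; open, the fingers measure 114 mm over their backs; the gripper's body (76 mm by 85 mm) begins 54 mm behind the grasp point. The pads swing forward as they close: fully open they stand 13 mm farther back than shut.
Start: joints at [1.504, 0.04, 0.085, 0, -1.615, -0.334], TCP at [234.065, 552.437, 231.261] pointing down, gripper open.
Joint ranges: [-2.56, 2.56], [-1.29, 2.01], [-1.08, 1.49], [-3.29, 1.98], [-2.81, -0.18], [-2.99, 2.99]. Speed limits (rad/s): [2.57, 2.57, 3.01, 3.14, 3.14, 3.14].

INTERFACE

Orientations are given as a unit quaternion [x, y, z, w].
In Python, from bench import arm gives the robot as it stands.
- The arm moves only by the tool play_rows, never from a script. Its argument "plan" is a list of rows, each a list of 7 numbers: the opening, from -1 (shut) to 1 (fully open), so that 0 is half open, then the shift along the tool's x, y, z in cm, then the turn, a rotation vector about the tool's x, y, z in degrees. In form: [[claw, x, y, z, ax, ay, az], ...]. A call has 1 to 5 rows; each row is the pose to reach, as a shift and turn from the pose measured when the call began, along the tool's axes at that moment; what a row does not reach only later rows make up. A row lasts 1/8 s, in which the tool goes at most 62.5 mm and 10.7 degrees, less where a joint would pass 70% of its speed; a pose out of reach is approached as far as the arm can. A call with a gripper value outside its range is refused whole. The fingers move at their own pace and stop on an object; the grip force is fixed at half the most. Time passes only in rows, so rows that repeat a pose let the fingers close. It gives the time, the measured TCP pose, the force and the opening at its end, in the units of the state.
- arm.get_obs(): the state, without advancing time (a new reading comes with each control period).
- arm.capture(name): name is "scene" or "top"; returns (picture, depth): 384x512x3 uint8, red, green, blue; 384x512 float32, mm along the optical axis (not along the pixel's ray), 0 where there is no reading.
- arm.get_calibration(name): a dict with "fx", "fy", "cx", "cy" (pixels), "D" ([k1, k2, p1, p2, k3] as OpenCV has them; the pictures are not rectified), "rvec" (rotation vector, rad) and "tvec" (3), from world to camera coordinates, as OpenCV has them. Camera axes: x right, y down, z forward; pixel columns grow to the right and rows downward; lengths in mm; the calibration is good to about 2 mm. A picture is of the moment at which its call begins. get_calibration takes no time and is no camera call.
- arm.hand_in(): hands the job in, once; it reports no verdict.
The state is a dict: "time_s": time; "qpos": joint angles; "qd": joint speeds; "joint_efforts": joint torques, N m; "eef_pos": TCP position; "tcp_rot": TCP orientation; "ft_force": force on the tool from outside, world axes, zero at the start; "ft_torque": the same for the moment, N m; "opening": finger opening in mm.
Only numpy, scipy, OpenCV 4.12 (cv2) and the standard library are available. Lean on these libraries where they do the work, as an engineer would, in place of code of your own. Each camera call takes 0.05 s, during which the arm holds its last target.

## Working session

There is one attempt and no reset: what is moved stays moved. The work goes in short steps, Python scripts to look and compute and a tool call to move; the robot and the scene stay as the last step left them, time stands still between calls to the robot, and variables do not carry over. Pictures are saved under pics/ and viewed, and the job is handed in when it is done.

Besides the shell and the picture viewer there is one more tool, called after ">>>" as name(argument=value, ...) on one line, values as JSON. play_rows: Moves the arm, as the interface text tells. Its arguments: {"type":"object","properties":{"plan":{"type":"array"}},"required":["plan"]}

```bash
ls; mkdir -p pics; python3 - <<'E'
from bench import arm
import cv2,numpy as np
print(arm.get_obs())
for n in("scene","top"):
    p,d=arm.capture(n); cv2.imwrite(f"pics/{n}0.png",p[:,:,::-1]); np.save(f"{n}0.npy",d); np.save(f"{n}0_rgb.npy",p)
    print(arm.get_calibration(n))
E
```

```text
pics
{'time_s': 0.0, 'qpos': array([ 1.50368673e+00,  4.07952741e-02,  8.38188328e-02, -4.69822224e-04,
       -1.61548535e+00, -3.33696051e-01]), 'qd': array([ 0.00194696,  0.00071998,  0.00132938, -0.00269457, -0.00176006,
        0.00270503]), 'joint_efforts': array([ 1.20683403e-04, -3.68210900e+01,  3.47426856e+01,  6.93276465e+00,
       -5.42243608e-03,  7.36702134e-06]), 'eef_pos': array([233.89273372, 552.18394423, 230.29143524]), 'tcp_rot': array([-5.52203876e-01,  8.33708661e-01, -5.19439078e-04, -6.91880713e-04]), 'ft_force': array([-0.35526618, -0.18560012, -0.14226788]), 'ft_torque': array([-0.00657449,  0.04518656,  0.02028931]), 'opening': 85.53159111710498}
{'fx': 366.25367719478436, 'fy': 366.25367719478436, 'cx': 254.26527495742621, 'cy': 192.46828620264492, 'D': array([0.01032791, 0.        , 0.        , 0.        , 0.        ]), 'rvec': array([ 0.83369978,  2.61504193, -1.00771051]), 'tvec': array([ 397.02583538, -120.74236159, 1455.25348666])}
{'fx': 418.927447193633, 'fy': 418.927447193633, 'cx': 248.30475710999892, 'cy': 186.61275222546334, 'D': array([-0.04723966,  0.        ,  0.        ,  0.        ,  0.        ]), 'rvec': array([ 2.16985268, -2.12359422,  0.13847409]), 'tvec': array([ -20.4046898 ,  509.36959426, 1631.13376745])}
```

View pics/scene0.png

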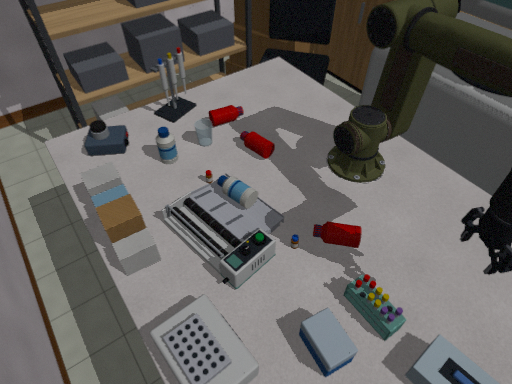

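View pics/top0.png

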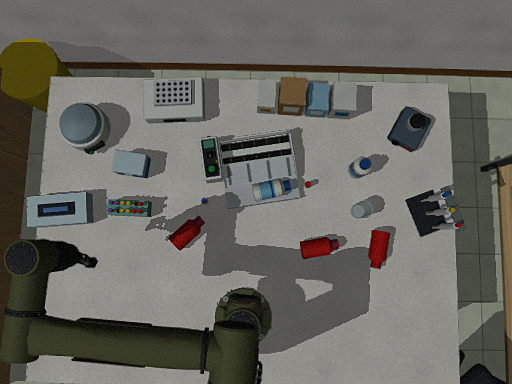

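In the scene view the bottle lies on the shelf at about (238,190), which is (270,188) in top. The look-alikes are the upright spare at scene (167,148), top (361,166), and three red bottles at scene (225,115), (258,144) and (338,234). The white bottle with the blue label, lying on the mixer, is the one I want. The green key is at scene (260,237), top (210,171). I'll check this in close crops.

```bash
python3 - <<'E'
import cv2,numpy as np
t=cv2.imread("pics/top0.png"); s=cv2.imread("pics/scene0.png")
cv2.imwrite("pics/topc.png",cv2.resize(t[120:220,190:320],None,fx=6,fy=6,interpolation=cv2.INTER_CUBIC))
cv2.imwrite("pics/scenec.png",cv2.resize(s[160:290,155:315],None,fx=5,fy=4.6,interpolation=cv2.INTER_CUBIC)[:600])
E
```

```text
(no output)
```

View pics/topc.png

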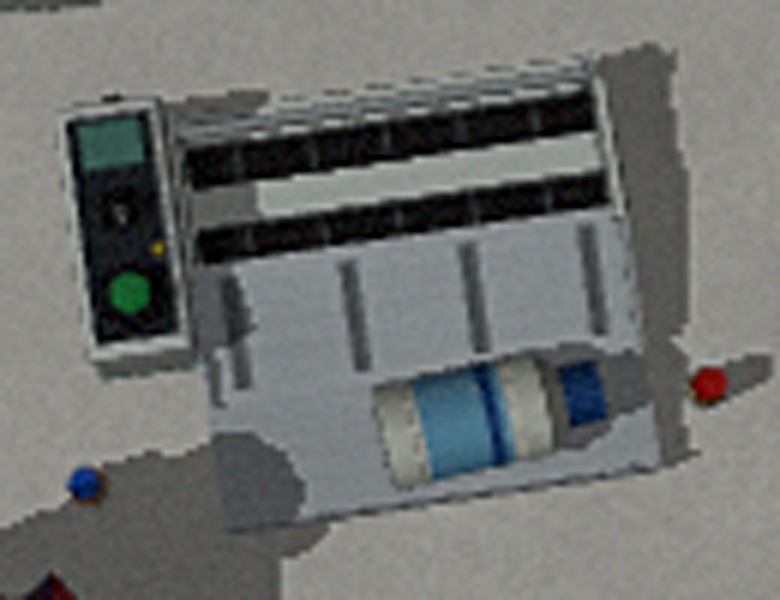

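View pics/scenec.png

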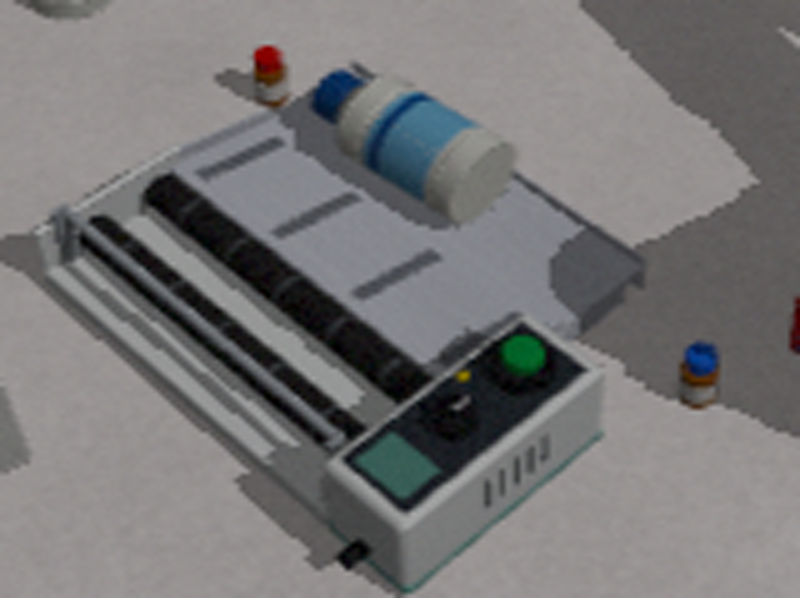

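```bash
cat > h.py <<'E'
import numpy as np,cv2
from bench import arm
from scipy.spatial.transform import Rotation as R
def cam(n):
    c=arm.get_calibration(n); K=np.array([[c['fx'],0,c['cx']],[0,c['fy'],c['cy']],[0,0,1]]); M=cv2.Rodrigues(c['rvec'])[0]
    return K,c['D'],M,np.array(c['tvec'])
def ray(n,uv):
    K,D,M,t=cam(n); p=cv2.undistortPoints(np.array(uv,float).reshape(-1,1,2),K,D).reshape(-1,2)
    return -M.T@t, np.c_[p,np.ones(len(p))]@M
def onz(n,uv,z):
    o,d=ray(n,uv); return o+d*((z-o[2])/d[:,2])[:,None]
def tri(uv1,uv2):
    o1,d1=ray("scene",[uv1]);o2,d2=ray("top",[uv2]);d1=d1[0];d2=d2[0]
    s=np.linalg.lstsq(np.c_[d1,-d2],o2-o1,rcond=None)[0]
    a=o1+s[0]*d1;b=o2+s[1]*d2
    return (a+b)/2,np.linalg.norm(a-b)
def cloud(n,d):
    K,D,M,t=cam(n); v,u=np.mgrid[:384,:512]; p=cv2.undistortPoints(np.c_[u.ravel(),v.ravel()].astype(float).reshape(-1,1,2),K,D).reshape(-1,2)
    P=(np.c_[p,np.ones(len(p))]*d.reshape(-1,1)-t)@M
    return P.reshape(384,512,3)
def proj(n,P):
    K,D,M,t=cam(n); return cv2.projectPoints(np.array(P,float).reshape(-1,1,3),M,t,K,D)[0].reshape(-1,2)
E
python3 - <<'E'
from h import *
tp=lambda a:np.array(a)/6+[190,120]-0.4
sp=lambda a:np.array(a)/[5,4.6]+[155,160]-0.4
feat=[((-215,146),38,(228,530)),((-215,-146),38,(662,467)),((-28,140),53,(198,245)),((-28,-140),53,(608,190)),((28,140),53,(186,168)),((28,-140),53,(598,112)),
((-100,216),90,(97,348)),((-100,146),90,(190,337)),((70,216),90,(62,115)),((70,146),90,(160,100))]
A=[];B=[]
for m,z,px in feat:
    A.append(m);B.append(onz("top",[tp(px)],z)[0][:2])
A=np.array(A,float);B=np.array(B)
ca,cb=A.mean(0),B.mean(0);H=(A-ca).T@(B-cb)
th=np.arctan2(H[0,1]-H[1,0],H[0,0]+H[1,1]);Rm=np.array([[np.cos(th),-np.sin(th)],[np.sin(th),np.cos(th)]])
t=cb-Rm@ca
print("mixer",t,th);print(np.round(B-(A@Rm.T+t),1))
def cent(n,mask,box):
    x0,y0,x1,y1=box; v,u=np.nonzero(mask[y0:y1,x0:x1]); return (u.mean()+x0,v.mean()+y0),len(u)
T=np.load("top0_rgb.npy");S=np.load("scene0_rgb.npy")
g=lambda I:(I[...,1].astype(int)-np.maximum(I[...,0],I[...,2])>50)
a,na=cent("scene",g(S),(240,220,280,255));b,nb=cent("top",g(T),(200,150,222,182))
print("key",a,na,b,nb,tri(a,b), onz("top",[b],112), onz("scene",[a],112))
E=lambda x,y:Rm@[x,y]+t
# clouds
for n in("scene","top"):
    P=cloud(n,np.load(n+"0.npy")).reshape(-1,3)
    L=(P[:,:2]-t)@Rm
    m=(abs(L[:,0]+150)<60)&(abs(L[:,1])<140)&(P[:,2]>75)
    Q=np.c_[L[m],P[m,2]]; print(n,m.sum(),Q.min(0),Q.max(0),np.median(Q,0))
    m2=(L[:,0]>-210)&(L[:,0]<-140)&(L[:,1]>70)&(L[:,1]<130); print("shelf z",np.median(P[m2,2]))
    m3=(L[:,0]>-95)&(L[:,0]<65)&(L[:,1]>150)&(L[:,1]<212)&(P[:,2]>80); print("hous",np.median(P[m3,2]),P[m3,2].max())
# bottle: base end & cap end outlines in top
print("base L/R, cap", onz("top",[tp((375,388)),tp((395,487)),tp((552,350)),tp((556,448)),tp((604,362)),tp((608,418))],65))
E
```

```text
mixer [658.42803315 -37.29284474] 0.16082423165944396
[[-0.1 -2.1]
 [ 0.8  1.3]
 [ 1.6 -1.7]
 [-0.5  3.9]
 [-1.8 -1.1]
 [-2.8  1.9]
 [ 8.6 -4.9]
 [ 5.8  4.5]
 [-5.9 -3.7]
 [-5.8  1.8]]
key (np.float64(259.4390243902439), np.float64(236.09756097560975)) 41 (np.float64(210.53333333333333), np.float64(168.8)) 15 (array([564.42874022, 135.66178557, 112.16436141]), np.float64(0.5281875710469139)) [[564.65736899 135.50425636 112.        ]] [[564.17033887 135.75409967 112.        ]]
scene 564 [-206.42303714 -107.06863524   75.00558153] [-133.53074077   42.49642005  104.13474655] [-160.33755243  -14.23301708   93.39195405]
shelf z 30.528126554224226
hous 91.87190532218146 115.98690993369382
top 565 [-206.08486433 -109.35970729   75.10988914] [-133.54869222   37.49537071  112.42031627] [-169.36926108  -27.55499071   93.42441835]
shelf z 29.932984958506047
hous 92.3371027055309 119.19454975026989
base L/R, cap [[ 515.10616032  -24.33341508   65.        ]
 [ 450.6216146   -38.62816206   65.        ]
 [ 542.58072539 -139.26569285   65.        ]
 [ 478.25812957 -142.5783755    65.        ]
 [ 535.37677603 -173.25567378   65.        ]
 [ 498.60505895 -176.16101757   65.        ]]
```

```bash
cat >> h.py <<'E'
MT=np.array([658.4,-37.3]);TH=0.161
XM=np.array([np.cos(TH),np.sin(TH),0]);YM=np.array([-np.sin(TH),np.cos(TH),0])
def w(mx,my,z): return np.array([*MT,0])+mx*XM+my*YM+np.array([0,0,z])
def tool(tau):
    t=np.radians(tau); x=-YM; z=np.sin(t)*XM-np.array([0,0,np.cos(t)]); return np.c_[x,np.cross(z,x),z]
def mix(P): d=np.asarray(P)[:3]-np.array([*MT,0]); return np.array([d@XM,d@YM,d[2]])
def plan(*targets):
    "targets: (mx,my,z,tau)"
    o=arm.get_obs(); R0=R.from_quat(o['tcp_rot']).as_matrix()
    print("t",round(o['time_s'],2),"mix",np.round(mix(o['eef_pos']),1),"F",np.round(o['ft_force'],2),"open",round(o['opening'],1),"q",np.round(o['qpos'],2))
    for mx,my,z,tau in targets:
        print(np.round(R0.T@(w(mx,my,z)-o['eef_pos'])/10,2),np.round(np.degrees(R.from_matrix(R0.T@tool(tau)).as_rotvec()),1))
E
python3 - <<'E'
from h import *
plan((-222.5,-18,230,20),(-222.5,-18,230,0))
for b in [(-168.5,-18,65)]: print(proj("scene",w(*b)),proj("top",w(*b)))
print(mix([564.4,135.7,112]))
E
```

```text
t 0.1 mix [-324.5  649.9  230.4] F [-0.58 -0.17 -0.24] open 85.6 q [ 1.5   0.04  0.08 -0.   -1.62 -0.33]
[ 51.09 -44.21   0.13] [ 19.5  -5.7 -31.8]
[ 51.09 -44.21   0.13] [  0.   -0.1 -32.2]
[[238.49409306 192.07773398]] [[266.79853614 189.68748326]]
[-65.05151607 185.83137587 112.        ]
```

>>> play_rows(plan=[[0.3, 4.5, -4, 0, 2, -0.5, -3], [0.3, 9, -8, 0, 4, -1, -6], [0.3, 13.5, -12, 0, 6, -1.7, -9], [0.3, 18, -16, 0, 8, -2.3, -12], [0.3, 22.5, -20, 0, 10, -3, -15]])

```text
time_s: 0.72
eef_pos: [330.5, 265.2, 230.4]
tcp_rot: [-0.655, 0.75, -0.059, 0.069]
ft_force: [1.4, 0.6, 1.1]
opening: 55.9
```

```bash
python3 -c "
from h import *
plan((-222.5,-18,230,20))"
```

```text
t 0.72 mix [-275.1  351.1  230.4] F [1.38 0.59 1.1 ] open 55.9 q [ 1.32 -0.59 -0.5   0.18 -1.62  0.13]
[ 33.79 -15.65   1.97] [  9.4  -2.9 -16.7]
```

>>> play_rows(plan=[[0.3, 5, -2.3, 0.3, 1.5, -0.4, -2.5], [0.3, 10, -4.6, 0.6, 3, -0.9, -5], [0.3, 15, -6.9, 0.9, 4.5, -1.3, -7.5], [0.3, 20, -9.2, 1.2, 6, -1.8, -10], [0.3, 25, -11.6, 1.5, 7.5, -2.2, -12.5]])

```text
time_s: 1.35
eef_pos: [413.1, 0.4, 229.7]
tcp_rot: [0.728, -0.667, 0.103, -0.121]
ft_force: [0.1, 0.3, -0.0]
opening: 55.9
```

```bash
python3 -c "
from h import *
plan((-222.5,-18,230,20),(-224,-18,160,20),(-224,-18,100,20),(-224,-18,46,20))"
```

```text
t 1.35 mix [-236.1   76.5  229.7] F [ 0.06  0.31 -0.02] open 55.9 q [ 0.65 -0.84 -0.64  0.16 -1.49  1.02]
[ 9.33 -1.96  0.51] [ 1.7 -0.7 -4. ]
[9.42 0.37 7.11] [ 1.7 -0.7 -4. ]
[ 9.49  2.25 12.81] [ 1.7 -0.7 -4. ]
[ 9.55  3.93 17.94] [ 1.7 -0.7 -4. ]
```

>>> play_rows(plan=[[0.3, 4.6, -1, 0.3, 0.9, -0.4, -2], [0.3, 9.3, -1.9, 0.5, 1.7, -0.7, -4], [0.3, 9.4, -0.4, 5, 1.7, -0.7, -4], [0.3, 9.5, 1.2, 9.8, 1.7, -0.7, -4], [0.3, 9.5, 1.9, 12, 1.7, -0.7, -4]])

```text
time_s: 1.98
eef_pos: [439.3, -91.7, 104.8]
tcp_rot: [0.75, -0.639, 0.111, -0.13]
ft_force: [-0.7, 0.3, 0.8]
opening: 55.5
```

```bash
python3 - <<'E'
from h import *
plan((-224,-18,80,20),(-224,-18,46,20))
for n in("scene","top"):
    p,d=arm.capture(n); np.save(n+"1.npy",d)
    x0,y0,x1,y1=(175,120,305,230) if n=="scene" else (200,120,310,220)
    cv2.imwrite(f"pics/{n}1.png",cv2.resize(p[y0:y1,x0:x1,::-1],None,fx=5,fy=5,interpolation=cv2.INTER_CUBIC))
E
```

```text
t 1.98 mix [-225.   -18.6  104.8] F [-0.68  0.26  0.76] open 55.5 q [ 0.28 -0.74 -0.79  0.04 -1.18  1.44]
[-0.06  0.75  2.37] [ 0.3 -0.  -0.1]
[-0.06  1.89  5.57] [ 0.3 -0.  -0.1]
```

View pics/scene1.png

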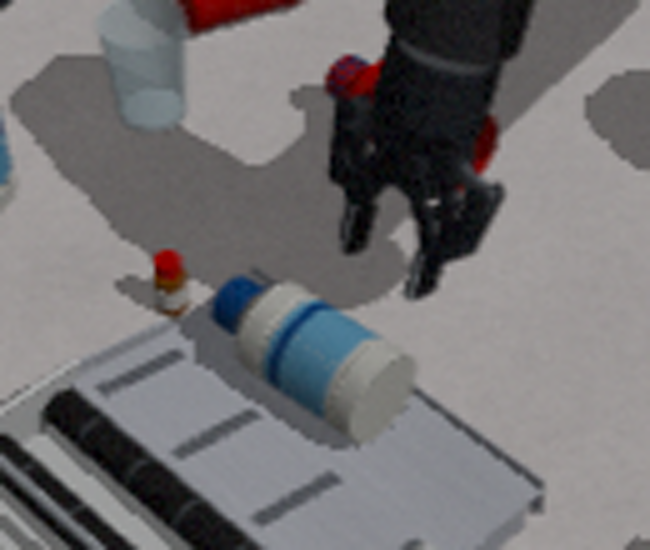

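View pics/top1.png

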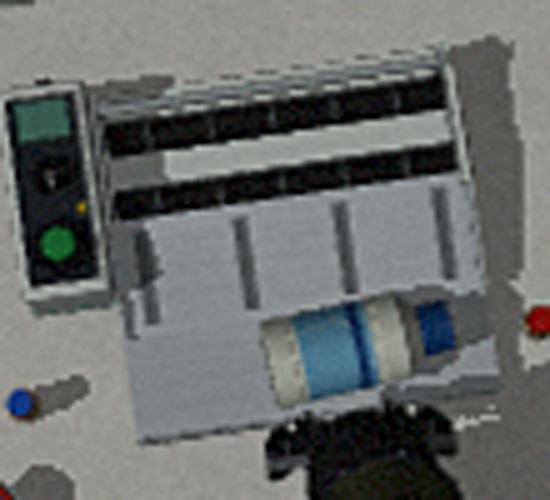

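The scene crop shows the two fingertips at about (350,245) and (420,290), behind the bottle at (320,355). In the top crop they sit centred behind the body. The path is clear, so I'm lowering the tool.

>>> play_rows(plan=[[0.3, 0, 0.4, 1.2, 0, 0, 0], [0.3, 0, 0.8, 2.4, 0.3, 0, 0], [0.3, 0, 1.2, 3.6, 0.3, 0, 0], [0.3, 0, 1.6, 4.8, 0.3, 0, 0], [0.3, 0, 1.9, 5.6, 0.3, 0, 0]])

```text
time_s: 2.7
eef_pos: [440.0, -91.2, 45.0]
tcp_rot: [0.75, -0.639, 0.112, -0.132]
ft_force: [-0.6, -0.6, 0.2]
opening: 55.4
```

```bash
python3 -c "
from h import *
plan((-224,-18,46,20),(-220,-18,46,20),(-210,-18,46,20),(-200,-18,46,20))"
```

```text
t 2.7 mix [-224.3  -18.2   45. ] F [-0.6  -0.62  0.25] open 55.4 q [ 0.28 -0.73 -0.89  0.05 -1.06  1.43]
[-0.02 -0.06 -0.09] [ 0.1 -0.  -0.1]
[-0.02 -0.44  0.05] [ 0.1 -0.  -0.1]
[-0.02 -1.38  0.39] [ 0.1 -0.  -0.1]
[-0.02 -2.32  0.73] [ 0.1 -0.  -0.1]
```

>>> play_rows(plan=[[0.3, 0, -0.4, 0.05, 0, 0, 0], [0.3, 0, -0.75, 0.2, 0, 0, 0], [0.3, 0, -1.1, 0.3, 0, 0, 0], [0.3, 0, -1.45, 0.45, 0, 0, 0], [0.3, 0, -1.8, 0.55, 0, 0, 0]])

```text
time_s: 3.32
eef_pos: [458.8, -88.2, 46.0]
tcp_rot: [0.75, -0.639, 0.112, -0.132]
ft_force: [-0.8, -0.5, 0.3]
opening: 55.5
```

```bash
cat >> h.py <<'E'
def look(k):
    p,d=arm.capture("scene"); np.save(f"s{k}.npy",d)
    x0,y0,x1,y1=(165,150,295,270)
    cv2.imwrite(f"pics/s{k}.png",cv2.resize(p[y0:y1,x0:x1,::-1],None,fx=5,fy=5,interpolation=cv2.INTER_CUBIC))
def label(k):
    # blue label/white body: bottle points from depth, mixer frame, base face + body
    p,d=arm.capture("top"); P=cloud("top",d).reshape(-1,3); c=p.reshape(-1,3).astype(int)
    q,e=arm.capture("scene"); Q=cloud("scene",e).reshape(-1,3); f=q.reshape(-1,3).astype(int)
    x0,y0,x1,y1=(165,150,295,270)
    cv2.imwrite(f"pics/s{k}.png",cv2.resize(q[y0:y1,x0:x1,::-1],None,fx=5,fy=5,interpolation=cv2.INTER_CUBIC))
    cv2.imwrite(f"pics/t{k}.png",cv2.resize(p[120:220,200:310,::-1],None,fx=5,fy=5,interpolation=cv2.INTER_CUBIC))
    for n,PP,cc in(("top",P,c),("scene",Q,f)):
        L=np.array([(PP[:,:2]-MT)@XM[:2],(PP[:,:2]-MT)@YM[:2],PP[:,2]]).T
        blue=(cc[:,2]-cc[:,0]>35)&(cc.max(1)>90)
        m=blue&(abs(L[:,1])<100)&(L[:,0]>-230)&(L[:,0]<50)&(L[:,2]>55)&(L[:,2]<135)
        B=L[m]
        if len(B)<20: print(n,"few",len(B)); continue
        # circle fit with known R: least squares in (x,z) with slope in y
        from scipy.optimize import least_squares
        r=least_squares(lambda v:np.hypot(B[:,0]-v[0]-v[2]*(B[:,1]-B[:,1].mean()),B[:,2]-v[1])-34.5,[B[:,0].mean(),B[:,2].max()-35,0],loss='soft_l1')
        print(n,len(B),"axis x,z",np.round(r.x[:2],1),"slope",round(r.x[2],3),"rms",round(np.sqrt(np.mean(r.fun**2)),2),"label y",np.round([B[:,1].min(),B[:,1].max()],0))
E
python3 - <<'E'
from h import *
plan((-200,-18,46,20)); label(2)
E
```

```text
t 3.33 mix [-205.2  -18.2   46. ] F [-0.85 -0.49  0.3 ] open 55.5 q [ 0.28 -0.65 -0.85  0.05 -1.03  1.44]
[-0.03 -0.49  0.18] [ 0.1 -0.  -0.1]
top 196 axis x,z [-158.5   65.1] slope -0.176 rms 3.46 label y [-99.  12.]
scene 222 axis x,z [-161.9   65.2] slope -0.024 rms 3.23 label y [-100.   15.]
```

View pics/s2.png

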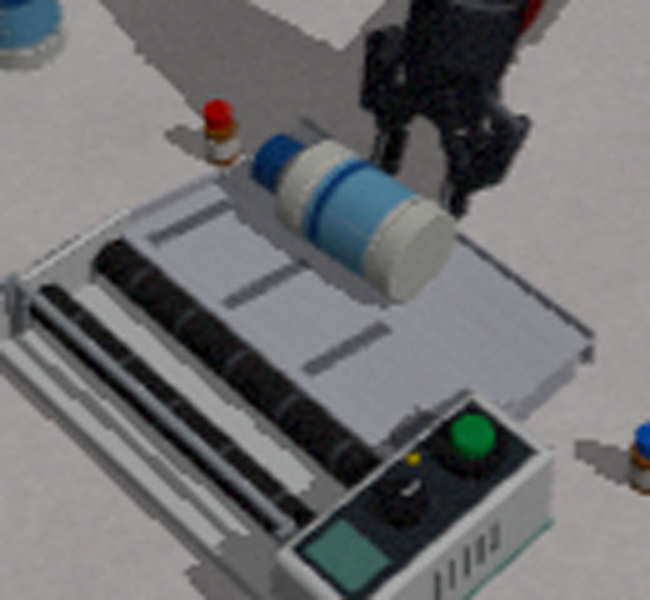

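The bottle's axis is now at x ≈ -162 and the fingertips touch its rear. Next I go on slowly up the ramp.

>>> play_rows(plan=[[0.3, 0, -0.35, 0.13, 0, 0, 0], [0.3, 0, -0.7, 0.25, 0, 0, 0], [0.3, 0, -1.05, 0.38, 0, 0, 0], [0.3, 0, -1.4, 0.5, 0, 0, 0], [0.3, 0, -1.75, 0.63, 0, 0, 0]])

```text
time_s: 4.05
eef_pos: [477.3, -85.3, 46.0]
tcp_rot: [0.75, -0.639, 0.112, -0.131]
ft_force: [-0.0, -0.3, 0.7]
opening: 55.2
```

```bash
sed -i 's/(abs(L\[:,1\])<100)&/(L[:,1]>-62)\&(L[:,1]<90)\&/' h.py; python3 - <<'E'
from h import *
label(3); plan((-183,-18,47,20))
E
```

```text
top 191 axis x,z [-141.2   65. ] slope -0.09 rms 3.05 label y [-42.  13.]
scene 219 axis x,z [-143.4   65.4] slope -0.068 rms 1.73 label y [-41.  15.]
t 4.15 mix [-186.4  -18.3   45.9] F [ 0.28 -0.84 -0.92] open 55.7 q [ 0.27 -0.58 -0.81  0.04 -1.    1.44]
[-0.03 -0.36  0.01] [ 0.1 -0.  -0.1]
```

View pics/s3.png

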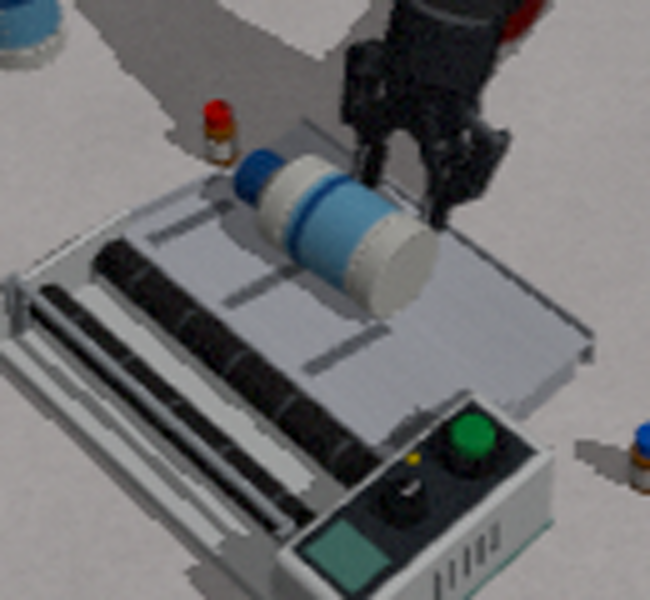

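>>> play_rows(plan=[[0.3, 0, -0.36, 0.13, 0, 0, 0], [0.3, 0, -0.72, 0.24, 0, 0, 0], [0.3, 0, -1.08, 0.31, 0, 0, 0], [0.3, 0, -1.44, 0.36, 0, 0, 0], [0.3, 0, -1.8, 0.41, 0, 0, 0]])

```text
time_s: 4.78
eef_pos: [495.6, -82.3, 48.2]
tcp_rot: [0.75, -0.639, 0.112, -0.131]
ft_force: [-0.8, -0.2, 1.1]
opening: 55.2
```

```bash
python3 - <<'E'
from h import *
label(4); plan((-150,-18,52.6,20))
E
```

```text
top 196 axis x,z [-123.2   67.9] slope -0.072 rms 3.35 label y [-41.  16.]
scene 226 axis x,z [-126.3   68.1] slope -0.077 rms 1.85 label y [-41.  21.]
t 4.88 mix [-167.7  -18.3   48.3] F [0.22 0.49 0.47] open 55.7 q [ 0.26 -0.51 -0.76  0.04 -0.98  1.45]
[-0.03 -1.81  0.19] [ 0.1 -0.  -0.1]
```

View pics/s4.png

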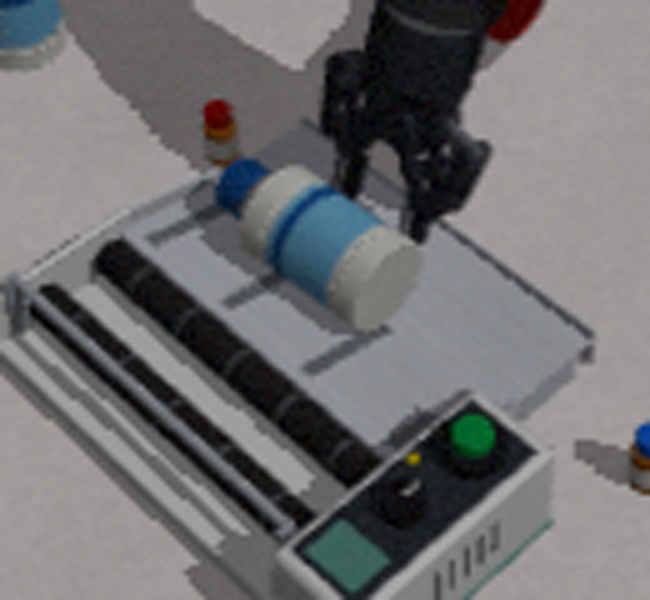

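>>> play_rows(plan=[[0.3, 0, -0.41, 0.05, 0, 0, 0], [0.3, 0, -0.82, 0.1, 0, 0, 0], [0.3, 0, -1.23, 0.15, 0, 0, 0], [0.3, 0, -1.64, 0.2, 0, 0, 0], [0.3, 0, -2.05, 0.25, 0, 0, 0]])

```text
time_s: 5.5
eef_pos: [516.0, -79.0, 52.9]
tcp_rot: [0.75, -0.639, 0.112, -0.131]
ft_force: [-1.4, -0.6, 0.1]
opening: 55.6
```

```bash
python3 - <<'E'
from h import *
label(5); plan((-130,-18,56.7,20))
E
```

```text
top 195 axis x,z [-102.9   72.4] slope -0.069 rms 2.98 label y [-39.  18.]
scene 236 axis x,z [-106.    72.4] slope -0.076 rms 1.89 label y [-38.  20.]
t 5.6 mix [-147.   -18.3   53.1] F [-0.28  0.28 -1.17] open 55.4 q [ 0.26 -0.45 -0.71  0.04 -0.96  1.46]
[-0.03 -1.72  0.24] [ 0.1 -0.  -0.1]
```

View pics/s5.png

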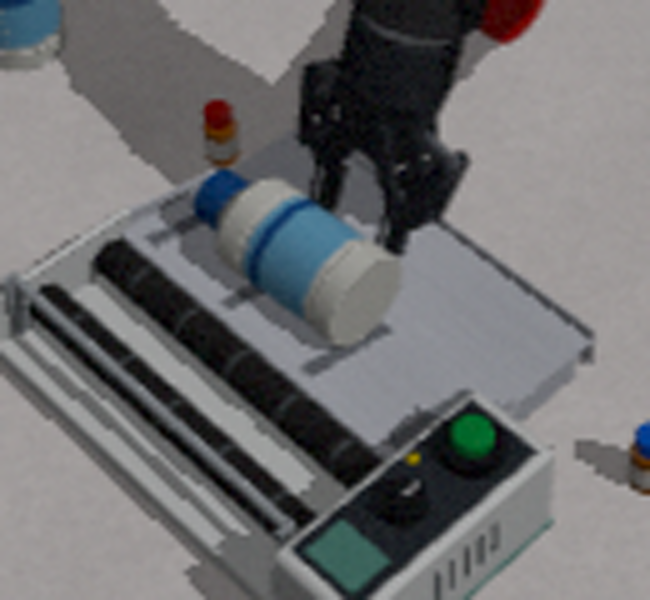

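>>> play_rows(plan=[[0.3, 0, -0.41, 0.05, 0, 0, 0], [0.3, 0, -0.82, 0.1, 0, 0, 0], [0.3, 0, -1.23, 0.15, 0, 0, 0], [0.3, 0, -1.64, 0.2, 0, 0, 0], [0.3, 0, -2.05, 0.25, 0, 0, 0]])

```text
time_s: 6.22
eef_pos: [536.4, -75.7, 57.8]
tcp_rot: [0.75, -0.639, 0.112, -0.132]
ft_force: [-1.5, 0.3, 0.3]
opening: 55.4
```

```bash
python3 - <<'E'
from h import *
label(6); plan((-110,-18,61.2,20))
E
```

```text
top 194 axis x,z [-80.8  77.2] slope -0.061 rms 3.41 label y [-38.  19.]
scene 244 axis x,z [-85.6  76.7] slope -0.067 rms 1.72 label y [-35.  23.]
t 6.33 mix [-126.4  -18.3   57.9] F [ 1.23 -0.58 -0.58] open 55.2 q [ 0.25 -0.39 -0.66  0.04 -0.95  1.46]
[-0.03 -1.65  0.24] [ 0.1 -0.  -0.1]
```

View pics/s6.png

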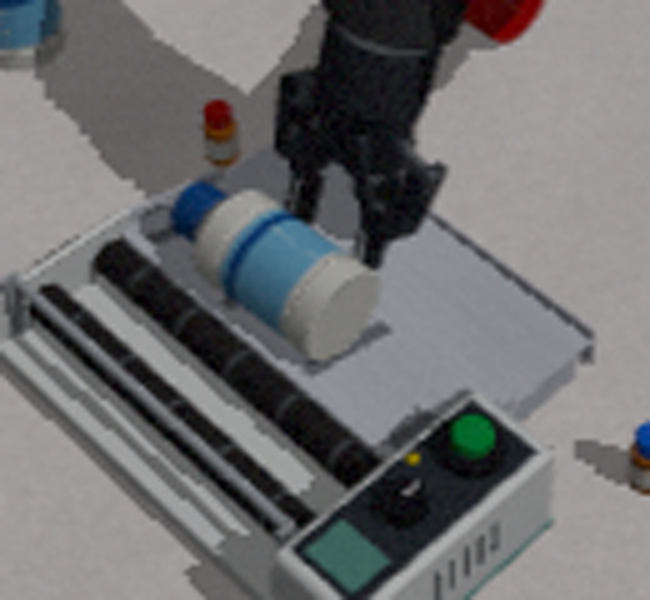

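>>> play_rows(plan=[[0.3, 0, -0.41, 0.06, 0, 0, 0], [0.3, 0, -0.82, 0.12, 0, 0, 0], [0.3, 0, -1.23, 0.18, 0, 0, 0], [0.3, 0, -1.64, 0.24, 0, 0, 0], [0.3, 0, -2.05, 0.3, 0, 0, 0]])

```text
time_s: 6.95
eef_pos: [556.9, -72.3, 62.0]
tcp_rot: [0.75, -0.639, 0.112, -0.132]
ft_force: [-2.3, 0.3, 1.2]
opening: 55.1
```

```bash
python3 - <<'E'
from h import *
label(7); plan((-90,-18,66,20))
E
```

```text
top 200 axis x,z [-61.2  81.3] slope -0.087 rms 3.35 label y [-37.  20.]
scene 248 axis x,z [-64.8  81.1] slope -0.078 rms 1.58 label y [-35.  23.]
t 7.05 mix [-105.5  -18.3   62.2] F [ 0.02  0.09 -0.22] open 55.3 q [ 0.25 -0.33 -0.6   0.04 -0.95  1.47]
[-0.03 -1.59  0.17] [ 0.  -0.  -0.1]
```

View pics/s7.png

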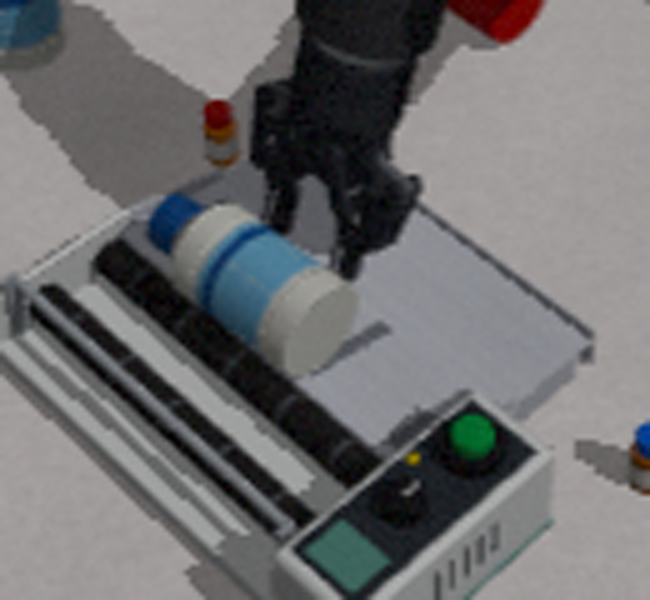

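>>> play_rows(plan=[[0.3, 0, -0.38, 0.05, 0, 0, 0], [0.3, 0, -0.76, 0.1, 0, 0, 0], [0.3, 0, -1.14, 0.15, 0, 0, 0], [0.3, 0, -1.52, 0.2, 0, 0, 0], [0.3, 0, -1.9, 0.25, 0, 0, 0]])

```text
time_s: 7.68
eef_pos: [575.8, -69.2, 66.3]
tcp_rot: [0.75, -0.639, 0.112, -0.132]
ft_force: [-2.7, 0.4, 0.6]
opening: 55.5
```

```bash
python3 - <<'E'
from h import *
label(8); plan((-70,-18,70,20))
E
```

```text
top 198 axis x,z [-42.7  85.5] slope -0.115 rms 3.34 label y [-34.  22.]
scene 262 axis x,z [-45.7  85.3] slope -0.095 rms 1.71 label y [-33.  24.]
t 7.78 mix [-86.3 -18.2  66.4] F [ 0.48 -0.8  -0.32] open 56.0 q [ 0.24 -0.27 -0.55  0.04 -0.94  1.47]
[-0.03 -1.66  0.22] [ 0.  -0.  -0.1]
```

View pics/s8.png

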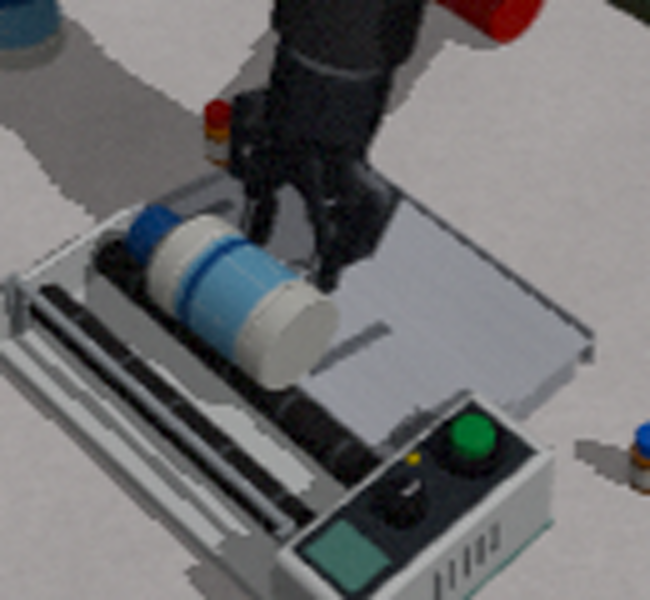

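>>> play_rows(plan=[[0.3, 0, -0.32, 0.05, 0, 0, 0], [0.3, 0, -0.64, 0.1, 0, 0, 0], [0.3, 0, -0.96, 0.16, 0, 0, 0], [0.3, 0, -1.28, 0.22, 0, 0, 0], [0.3, 0, -1.6, 0.28, 0, 0, 0]])

```text
time_s: 8.4
eef_pos: [592.3, -66.4, 69.4]
tcp_rot: [0.75, -0.638, 0.113, -0.132]
ft_force: [-0.8, -0.0, 0.4]
opening: 55.5
```

```bash
python3 - <<'E'
from h import *
label(9); plan((-60,-18,71.5,20))
E
```

```text
top 201 axis x,z [-25.7  87.6] slope -0.084 rms 3.12 label y [-35.  22.]
scene 264 axis x,z [-27.9  87.7] slope -0.061 rms 1.5 label y [-34.  25.]
t 8.5 mix [-69.9 -18.2  69.4] F [0.4  0.32 0.92] open 55.5 q [ 0.24 -0.23 -0.51  0.03 -0.94  1.47]
[-0.02 -1.    0.14] [-0. -0. -0.]
```

View pics/s9.png

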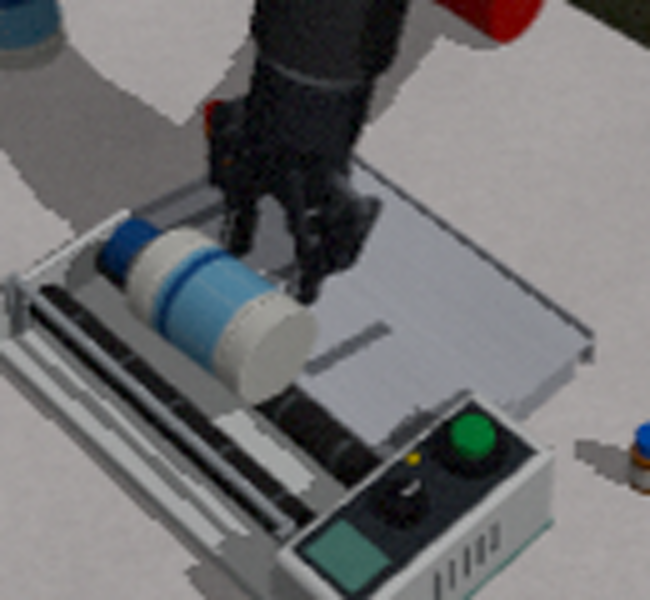

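>>> play_rows(plan=[[0.3, 0, -0.25, 0.08, 0, 0, 0], [0.3, 0, -0.5, 0.16, 0, 0, 0], [0.3, 0, -0.75, 0.25, 0, 0, 0], [0.3, 0, -1.0, 0.34, 0, 0, 0], [0.3, 0, -1.2, 0.4, 0, 0, 0]])

```text
time_s: 9.12
eef_pos: [605.0, -64.4, 69.7]
tcp_rot: [0.75, -0.638, 0.113, -0.132]
ft_force: [-0.5, 0.4, 0.2]
opening: 55.7
```

```bash
python3 - <<'E'
from h import *
label(10); plan((-50,-18,71.5,20))
E
```

```text
top 199 axis x,z [ 1.7 79.9] slope -0.033 rms 3.38 label y [-32.  24.]
scene 263 axis x,z [-2.3 79. ] slope -0.03 rms 1.54 label y [-30.  24.]
t 9.22 mix [-57.1 -18.2  69.7] F [ 0.34 -0.39 -0.47] open 55.6 q [ 0.24 -0.19 -0.48  0.03 -0.93  1.48]
[-0.02 -0.73  0.08] [-0. -0. -0.]
```

View pics/s10.png

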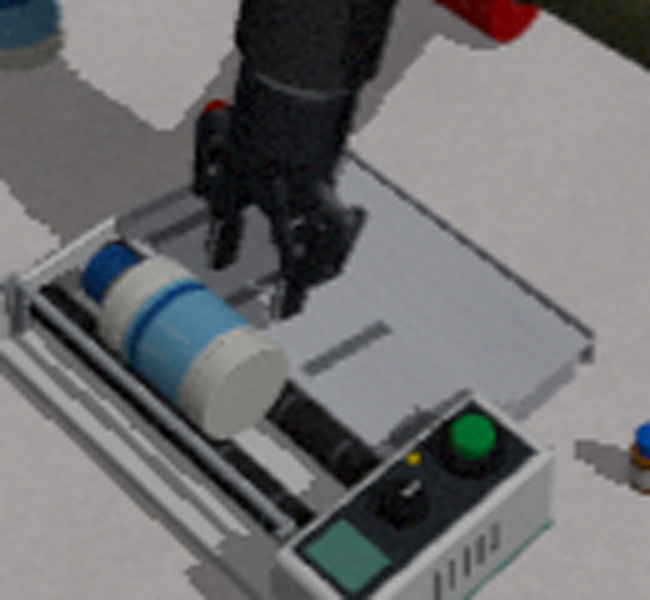

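The bottle has dropped between the rollers, with its axis at x ≈ 0, z ≈ 79. I'm backing off and up before going to the key.

```bash
python3 - <<'E'
from h import *
plan((-75,-18,80,20),(-100,-18,120,15),(-110,-18,160,0),(-90,50,170,0))
E
```

```text
t 9.22 mix [-57.1 -18.2  69.7] F [ 0.34 -0.39 -0.47] open 55.6 q [ 0.24 -0.19 -0.48  0.03 -0.93  1.48]
[-0.02  1.33 -1.58] [-0. -0. -0.]
[-0.02  2.31 -6.19] [-5. -0. -0.]
[ -0.02   1.88 -10.29] [-20.   -0.   -0.1]
[ -6.82  -0.34 -10.55] [-20.   -0.   -0.1]
```

>>> play_rows(plan=[[0.3, 0, 1.3, -1.5, 0, 0, 0], [0, 0, 2.3, -6, -5, 0, 0], [-0.5, 0, 2.0, -9.5, -13, 0, 0], [-1, 0, 1.9, -10.3, -20, 0, 0], [-1, -5, 0.3, -10.5, -20, 0, 0]])

```text
time_s: 9.85
eef_pos: [559.5, -22.3, 166.8]
tcp_rot: [0.76, -0.65, -0.001, 0.001]
ft_force: [0.7, 0.7, -0.6]
opening: 0.0
```

```bash
python3 - <<'E'
from h import *
label(11)
k=mix([564.4,135.7,112]);print(k)
plan((k[0],k[1],165,0),(k[0],k[1],135,0))
E
```

```text
top few 0
scene 260 axis x,z [-2.3 79. ] slope -0.007 rms 1.44 label y [-32.  26.]
[-65.05151607 185.83137587 112.        ]
t 9.95 mix [-94.4  34.7 167.5] F [-0.17 -1.01  0.88] open 0.2 q [ 0.33 -0.06 -0.13 -0.   -1.5   1.41]
[-15.11  -2.96   0.26] [-0.   0.   0.1]
[-15.11  -2.96   3.26] [-0.   0.   0.1]
```

View pics/s11.png

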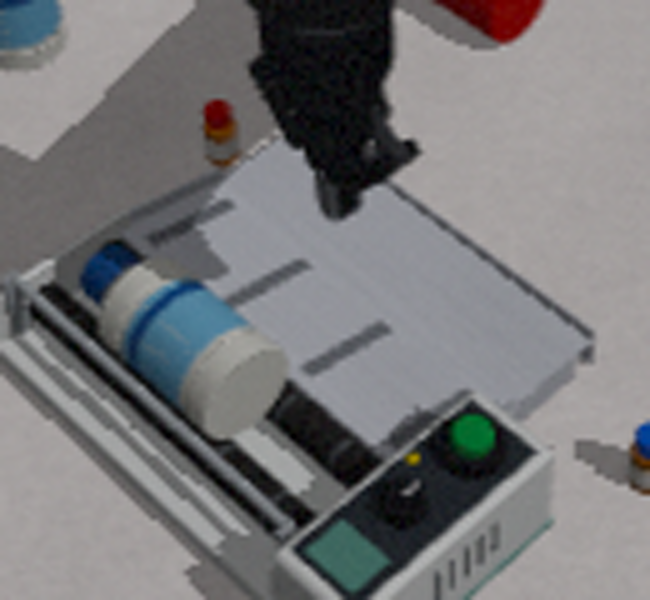

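The bottle lies still on the rollers: the axis is unchanged since the last look and the skew is about 0. The key is at crop (472,435). Moving above it.

>>> play_rows(plan=[[-1, -4, -0.8, 0.1, 0, 0, 0], [-1, -8, -1.6, 0.2, 0, 0, 0], [-1, -12, -2.4, 0.3, 0, 0, 0], [-1, -15.1, -2.96, 0.3, 0, 0, 0], [-1, -15.1, -2.96, 3.0, 0, 0, 0]])

```text
time_s: 10.58
eef_pos: [565.5, 137.9, 139.3]
tcp_rot: [0.763, -0.646, 0.001, -0.002]
ft_force: [0.5, -0.1, -0.9]
opening: -0.2
```

```bash
python3 - <<'E'
from h import *
label(12)
k=mix([564.4,135.7,112])
plan((k[0],k[1],116,0),(k[0],k[1],106,0))
E
```

```text
top 58 axis x,z [ 2.9 79.3] slope -0.134 rms 3.64 label y [-29.  22.]
scene 143 axis x,z [-1.9 78.7] slope -0.055 rms 1.61 label y [-30.  26.]
t 10.68 mix [-66.7 186.  134.2] F [-0.49 -0.01 -1.74] open 0.2 q [ 0.58 -0.   -0.13 -0.   -1.44  1.15]
[ 0.02 -0.17  1.82] [ 0.3 -0.   0.1]
[ 0.02 -0.18  2.82] [ 0.3 -0.   0.1]
```

View pics/s12.png

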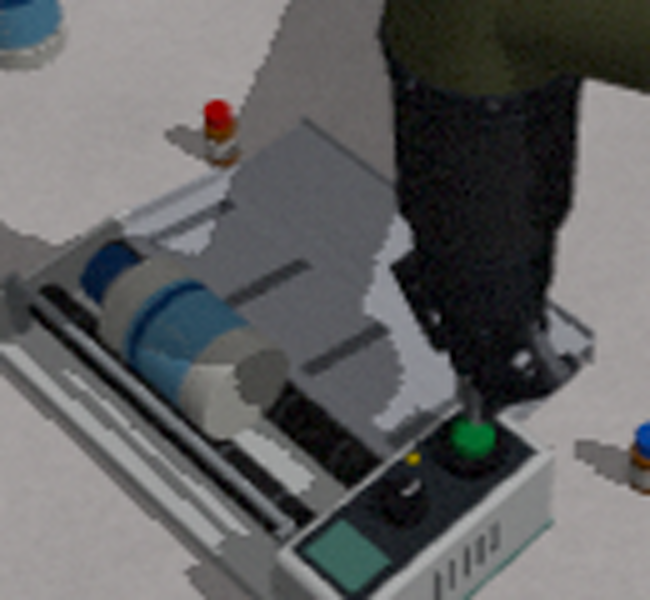

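View pics/t12.png

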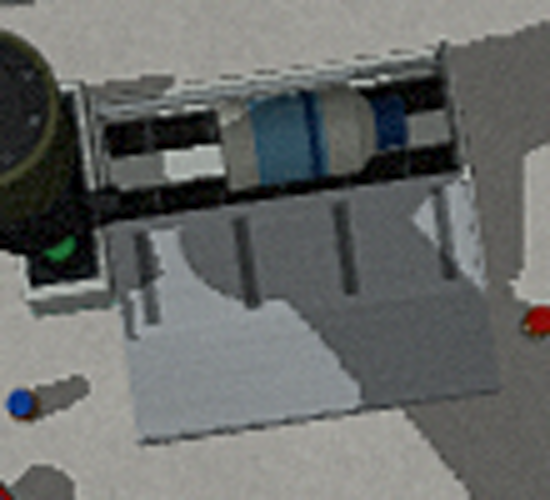

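The fingertip is right over the key at crop (475,410), and the bottle is still. Pressing slowly now.

>>> play_rows(plan=[[-1, 0, -0.17, 0.8, 0.3, 0, 0], [-1, 0, -0.17, 1.6, 0.3, 0, 0], [-1, 0, -0.17, 2.0, 0.3, 0, 0], [-1, 0, -0.17, 2.3, 0.3, 0, 0], [-1, 0, -0.17, 2.5, 0.3, 0, 0]])

```text
time_s: 11.3
eef_pos: [564.4, 135.6, 109.7]
tcp_rot: [0.762, -0.647, 0.0, -0.0]
ft_force: [-2.0, -1.6, 2.9]
opening: 0.0
```

```bash
python3 - <<'E'
from h import *
k=mix([564.4,135.7,112])
plan((k[0],k[1],106,0),(k[0],k[1],104,0))
E
```

```text
t 11.3 mix [-65.1 185.7 109.7] F [-2.02 -1.59  2.92] open 0.0 q [ 0.58  0.01 -0.17  0.   -1.39  1.15]
[-0.01 -0.    0.37] [-0.  -0.   0.1]
[-0.01 -0.    0.57] [-0.  -0.   0.1]
```

>>> play_rows(plan=[[-1, 0, 0, 0.15, 0, 0, 0], [-1, 0, 0, 0.3, 0, 0, 0], [-1, 0, 0, 0.4, 0, 0, 0], [-1, 0, 0, 0.5, 0, 0, 0], [-1, 0, 0, 0.5, 0, 0, 0]])

```text
time_s: 11.92
eef_pos: [564.5, 135.6, 106.6]
tcp_rot: [0.763, -0.647, 0.001, -0.0]
ft_force: [-6.7, -0.6, 10.8]
opening: 0.0
```

>>> play_rows(plan=[[-1, 0, 0, 0.3, 0, 0, 0], [-1, 0, 0, 0.3, 0, 0, 0], [-1, 0, 0, 0.3, 0, 0, 0]])

```text
time_s: 12.3
eef_pos: [564.6, 135.6, 106.4]
tcp_rot: [0.763, -0.647, 0.001, -0.001]
ft_force: [-10.9, -0.8, 15.1]
opening: 0.3
```

The key is against its stop: the tip went only 0.2 mm deeper while the force rose from 10.8 to 15 N, well over the 5 N full-down value. Releasing straight up.

>>> play_rows(plan=[[-1, 0, 0, -0.3, 0, 0, 0], [-1, 0, 0, -0.8, 0, 0, 0], [-1, 0, 0, -2, 0, 0, 0], [-1, 0, 0, -5, 0, 0, 0], [-1, 0, 0, -9, 0, 0, 0]])

```text
time_s: 12.92
eef_pos: [563.9, 135.5, 196.5]
tcp_rot: [0.763, -0.647, 0.001, -0.0]
ft_force: [0.8, -0.3, 0.9]
opening: -0.3
```

>>> play_rows(plan=[[-1, 0, 4, -3, 0, 0, 0], [-1, 0, 8, -4, 0, 0, 0], [-1, 0, 12, -4, 0, 0, 0], [-1, 0, 12, -4, 0, 0, 0], [-1, 0, 12, -4, 0, 0, 0]])

```text
time_s: 13.55
eef_pos: [445.8, 116.1, 236.6]
tcp_rot: [0.763, -0.647, 0.001, -0.001]
ft_force: [0.3, -0.0, -0.3]
opening: -0.1
```

```bash
python3 - <<'E'
from h import *
label(13); plan()
for n in("scene","top"):
    p,d=arm.capture(n); cv2.imwrite(f"pics/{n}13.png",p[:,:,::-1])
    I=p.astype(int); m=(I[...,1]-np.maximum(I[...,0],I[...,2])>50); v,u=np.nonzero(m)
    P=cloud(n,d)[m]; s=np.linalg.norm(P[:,:2]-[564,135.7],axis=1)<20; print(n,"key z",np.median(P[s,2]),s.sum())
E
```

```text
top 207 axis x,z [ 2.6 79.9] slope 0.008 rms 3.15 label y [-32.  24.]
scene 254 axis x,z [-1.7 79. ] slope 0.004 rms 1.6 label y [-33.  25.]
t 13.65 mix [-185.1  185.4  236. ] F [ 0.33  0.35 -0.03] open -0.1 q [ 0.7  -0.34 -0.24  0.   -1.66  1.04]
scene key z 112.24143316663643 42
top key z 112.4030025194281 7
```

View pics/scene13.png

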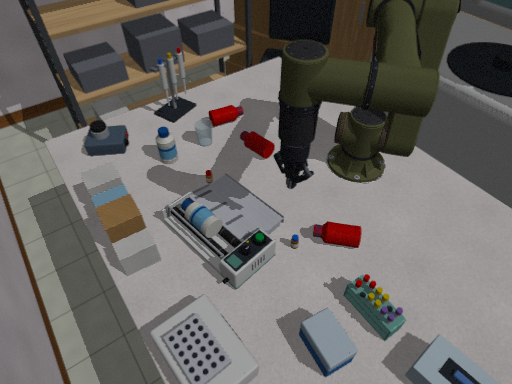

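View pics/s13.png

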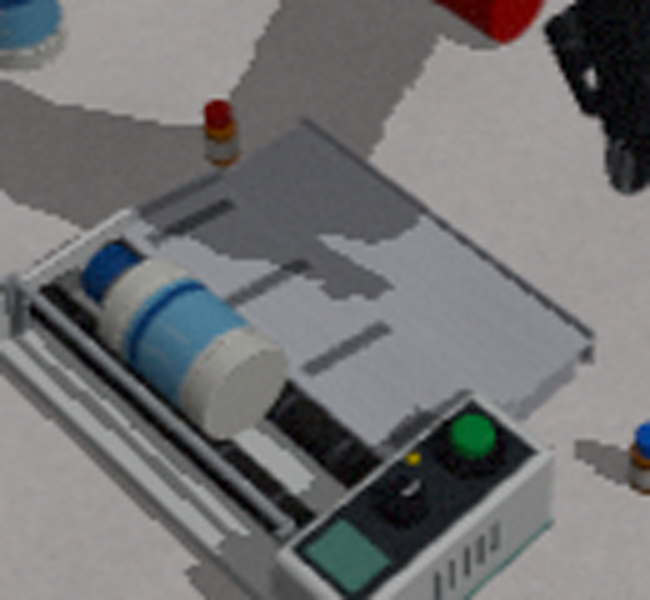

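View pics/top13.png

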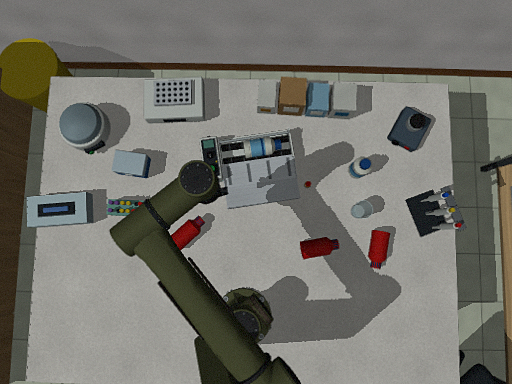

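The bottle lies on the rollers at scene (205,220) and the key at (260,237) is back up at z 112. Everything else is where it stood in the first picture, and the arm touches nothing, so I'm handing in.

```bash
python3 -c "
from bench import arm
print(arm.hand_in())"
```

```text
the job is handed in; nothing more can be done
None
```

The bottle now lies still between the two rollers, and the green key was then pressed fully down once and let go. I handed the job in at about 13.7 s.

- **Rolling:** I pushed the bottle from behind with two half-open fingertips at about 30 mm/s. It never ran back in any look. It stayed about 0.07 rad askew on the ramp because only the base-side finger touched it, then straightened when it dropped in.
- **Bottle at rest:** The last check put its axis at x −1.7 (scene camera) or +2.6 (top camera) and z 79 to 80, with almost no skew. The two cameras differ by about 4 mm in x, as they did throughout. The scene camera's reading changed by less than 1 mm from when the bottle came to rest until the end.
- **Key:** At the stop the force rose to 15 N with almost no further travel. The key came back up to z 112, its starting height.
- **Everything else:** By eye in the last pictures, the other things stand where they did at the start. The robot was touching nothing when I handed in.

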